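# Scan the stock label in a tilt-out bin

### The job

Tip the blue-fronted bin fully open on its bottom hinge, pick up the hand-held barcode scanner and aim its window squarely at the middle of the label inside that bin from about 8 cm away, holding it still there for at least a second without touching the bin. At the end the scanner must lie lengthwise in the middle of its green-outlined rubber mat, window side down as it lay before (head towards either end), and the blue bin must be pushed back until it clicks fully shut. Leave the yellow bin shut and do not shift or knock over the jars, the wash bottle or the measuring cylinder.

Things in the scene. Friction and masses are not known exactly. Their poses are not given: they have to be found in the camera images.
- blue_bin (a joint): Forward tilt of the blue bin on its hinge: 0 = shut, 0.785 rad (45 deg) = fully open, at its stop. A catch holds it shut; a pull of about 6 N at the rim frees it, and past 0.1 rad a weak spring swings it fully open and keeps it there. To shut it, push its front back to 0: 2 N at the rim, about 8 N past the catch in the last 10 mm; short of the click it swings open again.
- yellow_bin (a joint): The same for the yellow-fronted bin, which stays shut.
- blue_case: Fixed grey case 120 wide, 140 deep, 195 mm high. Origin on the bench under the hinge line, at the middle of its front; x points into the case, y left, z up. Hinge line along y through (0,0,20) mm. Bin shut: blue front panel at x 0 to 6, 110 mm wide, free top rim at z 170. Behind it the bin is open from above (x 6 to 54 mm, 96 mm wide, 100 mm deep). The roof starts at x 55 (z 189 to 195).
- yellow_case: The same case with the yellow-fronted bin, standing beside the blue one (130 mm between centres, same yaw; either may be the left one).
- blue_bin_rim (a point): Middle of the top rim of the blue front panel (6 mm thick); moves with the bin. In the case's frame at x = 3, z = 170 mm with the bin shut, and about x = -104, z = 128 mm fully tipped. The slot behind the rim is free to reach into from above, with the bin shut too.
- barcode_label: White label 46 x 80 mm with black bars, on top of the cardboard box in the blue bin; origin at its centre, z out of its face, y along its long side; moves with the bin. In the case's frame: bin shut at x 80, z 140 mm, facing up, hidden under the roof; fully tipped at about x -29, z 162 mm, facing 45 deg up and forward (-x).
- scanner: Loose hand-held barcode scanner 151 long, 64 wide, 54 mm high, 0.18 kg: grey handle 36 mm wide (x -70 to 30, z 12 to 44 mm; orange trigger on top) and white head at the +x end. Lies on its head's lower edge and a foot under the tail. Origin at its underside below the grip point; x to the head, y left, z up. Nothing has to be pressed, only aimed.
- scanner_grip (a point): Best grip point, 28 mm above the scanner's underside at its origin; grip the handle across its 36 mm width (along the scanner's y) from above.
- scanner_window: Dark red window 30 x 50 mm in the scanner's head; origin at its centre, at (65,0,16) mm in the scanner's frame. Its z axis is the line of sight: forward (+x of the scanner) and 45 deg down, so a level scanner looks squarely at the fully tipped label. Reads at 50 to 120 mm, label centre within 18 mm of the line of sight, within 0.22 rad of square, held still.
- scanner_pad: Fixed black rubber mat, 190 (x) x 106 (y) x 4 mm, with a green outline; origin on the bench under its centre. The scanner ends lengthwise (x axes parallel, either way round) on its middle.
- jar_mint_a: Loose jar with a mint cap, 47 mm across, 83 mm high; origin under its centre. Bystander.
- jar_mint_b: Like jar_mint_a. Bystander.
- wash_bottle: Loose wash bottle with a red cap and bent spout, 70 x 118 x 214 mm; origin at its underside. Bystander.
- grad_cylinder: Loose measuring cylinder, foot 48 x 56 mm, tube 27 mm across, 191 mm high; origin under its centre. Bystander.

How it is judged:
By the outcome, as a careful person would: the job done as asked, in the order asked, and still so for the second after the job is handed in, with the robot touching nothing.
It also fails if it takes over 72 s, if anything falls off the work surface, if the arm or the gripper's body presses on something with over 40 N, if the wrist force passes 120 N, or if a joint passes its speed limit or range.

### The arm

A 6-joint arm with a two-finger parallel gripper is mounted at the origin on a cart in front of the work surface, level with it; the furniture and walls round the work are solid. World frame = base frame: x ahead of the robot, y to its left, z up, the work surface at z = 0. Lengths are in m, angles in rad, forces in N, time in s.
With the tool pointing down it reaches from about 0.375 to 0.975 m from the base axis. Payload 3.8 kg.
Tool frame: the origin (TCP) lies at the very end of the fingers, on their centre line; the grasp point (between the pads) lies 19 mm behind it; z points along the fingers, y is the line along which they close (so a half turn about z gives the same grasp; the last joint's range is limited). The gripper opens to 85 mm and grips with 20 to 120 N. Pads are 22 mm wide; open, the fingers measure 114 mm over their backs; the gripper's body (76 mm by 85 mm) begins 54 mm behind the grasp point. The pads swing forward as they close: fully open they stand 13 mm farther back than shut.
Start: joints at [1.133, 0.264, 1.604, -0, 1.274, -0.037], TCP at [0.263, 0.622, 0.231] pointing down, gripper open.
Joint ranges: [-2.63, 2.63], [-0.94, 2.18], [0.31, 2.57], [-1.31, 4.45], [0, 2.66], [-2.55, 2.55]. Speed limits (rad/s): [2.57, 2.57, 3.14, 3.14, 3.14, 3.14].

### API

Orientations are given as a rotation vector (axis times angle).
In Python, from workcell import read_state, read_camera, calibration, finish_job gives the robot as it stands.
- The arm moves only by the tool step_arm, never from a script. Its argument "commands" is a list of rows, each an object of numbers: "fingers": the gripper's target within -1 to 1 (shut at 1, half-way at 0, fully open at -1); "dx", "dy", "dz": the shift along the tool's x, y, z in m; "roll": the turn about the tool's z in degrees. In form: [{"fingers": .., "dx": .., "dy": .., "dz": .., "roll": ..}, ...]. A call has 1 to 8 rows; each row is the pose to reach, as a shift and turn from the pose commanded when the call began, along the tool's axes at that moment; what a row does not reach only later rows make up. A row lasts 1/8 s, in which the tool goes at most 62.5 mm and 10.7 degrees, less where a joint would pass 70% of its speed; a pose out of reach is approached as far as the arm can. A call with a gripper value outside its range is refused whole. The fingers move at their own pace and stop on an object; "squeeze" is the grip in N (left out, the last holds). Time passes only in rows, so rows that repeat a pose let the fingers close. It gives the time, the measured TCP pose, the force, the opening and the grip force at its end, in the units of the state.
- read_state(): the state, without advancing time (a new reading comes with each control period).
- read_camera(name): name is "scene" or "top" or "wrist"; returns (picture, depth): 480x640x3 uint8, blue, green, red; 480x640 float32, m along the optical axis (not along the pixel's ray), 0 where there is no reading.
- calibration(name): a dict with "intrinsics" (3x3 intrinsics, pixels), "world_to_cam" (4x4, takes a point from world to camera coordinates). Camera axes: x right, y up, looking along -z (the intrinsics and any distortion apply to the point x, -y, -z); pixel columns grow to the right and rows downward; lengths in m; the calibration is good to about 2 mm. The wrist camera is an equidistant fisheye: a pixel r from the principal point sees the ray r / f radians off the axis. A picture is of the moment at which its call begins: read the wrist's pose just before it. calibration takes no time and is no camera call; for the wrist camera it gives the pose at the moment of the call.
- finish_job(): hands the job in; it is judged then, once.
The state is a dict: "time": time; "q": joint angles; "joint_vel": joint speeds; "joint_torque": joint torques, N m; "tool_pos": TCP position; "tcp_rot": TCP orientation; "wrist_force": force on the tool from outside, world axes, zero at the start; "torque": the same for the moment, N m; "width": opening from 0.0 (shut) to 1.0 (fully open); "grip_force": force on a finger pad.
Only numpy, scipy, OpenCV 4.12 (cv2) and the standard library are available. Lean on these libraries where they do the work, as an engineer would, in place of code of your own. Each camera call takes 0.05 s, during which the arm holds its last target. There are 200 camera calls.

## Working session

There is one attempt and no reset: what is moved stays moved. The work goes in short steps, Python scripts to look and compute and a tool call to move; the robot and the scene stay as the last step left them, time stands still between calls to the robot, and variables do not carry over. Pictures are saved under pics/ and viewed, at most 10 in all, crops included, and the job is handed in when it is done.

Besides the shell and the picture viewer there is one more tool, called after "Request:" as name(argument=value, ...), one argument or row to a line, values as JSON. step_arm: Moves the arm, as the interface text tells. Its arguments: {"type":"object","properties":{"commands":{"type":"array","items":{"type":"object","properties":{"fingers":{"type":"number"},"dx":{"type":"number"},"dy":{"type":"number"},"dz":{"type":"number"},"roll":{"type":"number"}}}},"squeeze":{"type":"number"}},"required":["commands"]}

```bash
mkdir -p pics; cat > h.py <<'E'
import numpy as np,cv2
from workcell import *
def grab(n):
    c=calibration(n); p,d=read_camera(n); return p,d,c
def pts(d,c):
    K=np.array(c["intrinsics"]);T=np.linalg.inv(np.array(c["world_to_cam"]))
    v,u=np.mgrid[:480,:640]
    X=np.stack([(u-K[0,2])/K[0,0]*d,-(v-K[1,2])/K[1,1]*d,-d],-1)
    return X@T[:3,:3].T+T[:3,3]
E
python3 - <<'E'
from h import *
for n in("scene","top"):
    p,d,c=grab(n);cv2.imwrite(f"pics/{n}0.png",p);np.savez(f"{n}0.npz",p=p,d=d,X=pts(d,c))
    print(n,{k:np.round(v,3).tolist() if not isinstance(v,str) else v for k,v in c.items()},(d>0).mean())
print(read_state())
E
```

```text
scene {'intrinsics': [[472.699, 0.0, 318.712], [0.0, 472.699, 240.765], [0.0, 0.0, 1.0]], 'world_to_cam': [[0.91, -0.415, -0.002, -0.513], [0.226, 0.493, 0.84, -0.238], [-0.348, -0.765, 0.542, -0.891], [0.0, 0.0, 0.0, 1.0]]} 0.99599609375
top {'intrinsics': [[434.138, 0.0, 316.462], [0.0, 434.138, 237.451], [0.0, 0.0, 1.0]], 'world_to_cam': [[-0.025, -0.999, -0.022, 0.008], [0.989, -0.028, 0.142, -0.595], [-0.143, -0.019, 0.99, -1.243], [0.0, 0.0, 0.0, 1.0]]} 0.9959928385416666
{'time': 0.1, 'q': array([ 1.13309717e+00,  2.64659742e-01,  1.60521360e+00, -4.32928652e-05,
        1.27371211e+00, -3.68577093e-02]), 'joint_vel': array([ 1.43933710e-03,  5.86124860e-04, -3.40385595e-03, -7.70464082e-04,
        1.13106683e-05,  9.15415532e-04]), 'joint_torque': array([-8.88195655e-05, -5.16707361e+01, -3.68592167e+01, -3.85129522e-05,
        6.29474816e-03, -1.95344012e-05]), 'tool_pos': array([0.26309303, 0.62090961, 0.23011158]), 'tcp_rot': array([-6.25328343e-01, -3.07828999e+00,  3.05743579e-03]), 'wrist_force': array([ 0.24329119, -0.83329684, -0.10067924]), 'torque': array([-0.01246702,  0.00455761,  0.00704272]), 'grip_force': 0.0, 'width': 1.0040283846100613}
```

View pics/scene0.png

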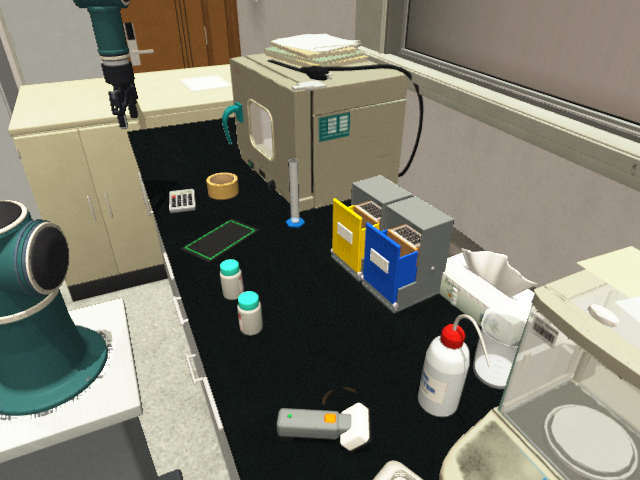

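View pics/top0.png

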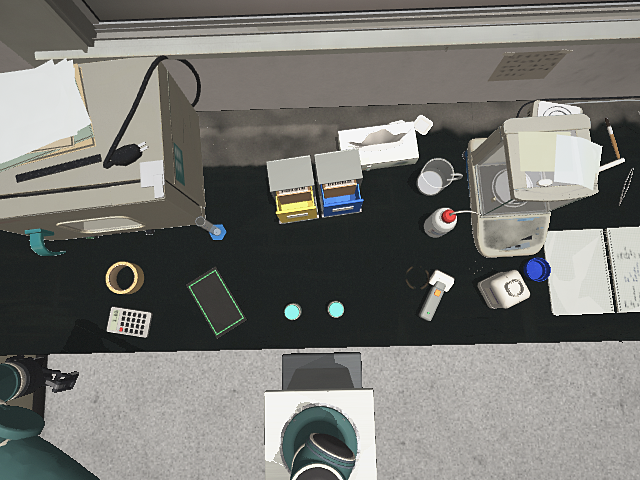

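The scene view shows the blue bin (390,262), to the right of the yellow one, and the scanner (325,425) lying near the bench's front with its head to the right. The top view has the blue bin at (340,200), the scanner at (437,297), the mat at (215,302), jars at (292,311) and (336,309), the cylinder at (217,231) and the bottle at (440,222).

```bash
python3 - <<'E'
from h import *
D={n:np.load(n+"0.npz") for n in("scene","top")}
def hsv(p): return cv2.cvtColor(p,cv2.COLOR_BGR2HSV)
def box(n,u0,u1,v0,v1):
    m=np.zeros((480,640),bool);m[v0:v1,u0:u1]=1;return m
def rect(P):
    r=cv2.minAreaRect(P[:,:2].astype(np.float32)*1000);return np.round(r[0],1),np.round(r[1],1),round(r[2],2), np.round(cv2.boxPoints(r)).tolist()
for n,b in(("scene",(350,430,215,310)),("top",(312,365,145,222))):
    d=D[n];X=d['X'];H=hsv(d['p']);m=box(n,*b)&(H[...,0]>105)&(H[...,0]<130)&(H[...,1]>150)&(H[...,2]>60)
    P=X[m];print(n,"blue",m.sum(),P.min(0).round(3),P.max(0).round(3))
    if n=="scene":
        Q=P[(P[:,2]>.03)&(P[:,2]<.165)];
        for _ in range(3):
            c=Q.mean(0);nn=np.linalg.svd(Q-c)[2][2];r=(Q-c)@nn;Q=Q[abs(r)<.003]
        print("plane n",nn.round(4),"c",c.round(4),len(Q)); print("rect",rect(P[P[:,2]>.0]))
    T=P[P[:,2]>.160];print("rim",rect(T),np.median(T[:,2]))
# case roofs in top
d=D['top'];X=d['X'];
m=box(0,260,365,140,200)&(X[...,2]>.188)&(X[...,2]<.202);print("roofs",rect(X[m]),X[m][:,2].mean())
m=box(0,317,365,140,200)&(X[...,2]>.188)&(X[...,2]<.202);print("blue roof",rect(X[m]))
H=hsv(d['p'])
m=box(0,180,250,260,345)&(H[...,0]>40)&(H[...,0]<85)&(H[...,1]>100)&(H[...,2]>60);print("pad",rect(X[m]),X[m][:,2].mean())
m=box(0,415,460,265,325)&(X[...,2]>.008)&(X[...,2]<.08);P=X[m];print("scanner all",rect(P),P[:,2].max())
h=m&(H[...,1]<40)&(H[...,2]>190);print("head",h.sum(),rect(X[h]),X[h].mean(0))
# handle: depth 
g=m&~h;print("handle",rect(X[g]),X[g].mean(0)); 
o=m&(H[...,0]<25)&(H[...,1]>150);print("trig",X[o].mean(0))
for nm,b in(("jarA",(280,303,298,322)),("jarB",(325,347,298,322)),("cyl",(185,232,205,245)),("bottle",(415,480,200,245))):
    m=box(0,*b)&(X[...,2]>.006);P=X[m];print(nm,P.min(0).round(3),P.max(0).round(3))
cv2.imwrite("pics/sc.png",cv2.resize(d['p'][255:345,390:510],None,fx=6,fy=6,interpolation=2)[:600,:800])
E
```

```text
scene blue 2332 [ 0.211 -0.777  0.023] [ 0.732 -0.027  0.682]
plane n [ 0.9384  0.3454 -0.0081] c [ 0.6685 -0.078   0.0998] 328
rect (array([ 491.3, -419. ]), array([902.7, 111. ]), 58.93, [[211.0, -777.0], [306.0, -834.0], [772.0, -61.0], [677.0, -4.0]])
rim (array([ 464.5, -423.2]), array([867.8,  69.3]), 58.91, [[211.0, -777.0], [270.0, -813.0], [718.0, -70.0], [659.0, -34.0]]) 0.16864454268738915
top blue 584 [ 0.411 -0.138  0.022] [ 0.74  -0.025  1.314]
rim (array([564.7, -84.1]), array([304.8, 111.1]), 1.03, [[411.0, -31.0], [413.0, -142.0], [718.0, -137.0], [716.0, -26.0]]) 0.16963734629918525
roofs (array([757.1,  -7.8]), array([ 86.1, 250.2]), 6.94, [[699.0, 111.0], [729.0, -137.0], [815.0, -127.0], [785.0, 122.0]]) 0.19477820345233596
blue roof (array([765. , -72.4]), array([ 86.1, 120. ]), 6.94, [[715.0, -18.0], [729.0, -137.0], [815.0, -127.0], [800.0, -8.0]])
pad (array([448.7, 179.9]), array([186.4, 386.4]), 15.71, [[307.0, 341.0], [411.0, -31.0], [591.0, 19.0], [486.0, 391.0]]) 0.00888360686115565
scanner all (array([ 426.5, -356.3]), array([ 90.5, 170.5]), 79.8, [[335.0, -386.0], [502.0, -416.0], [518.0, -327.0], [351.0, -297.0]]) 0.055037351274277
head 347 (array([ 415.9, -346.7]), array([ 59.9, 140.2]), 62.14, [[340.0, -340.0], [464.0, -406.0], [492.0, -353.0], [368.0, -287.0]]) [ 0.4413612  -0.3576948   0.04210074]
handle (array([ 426.5, -356.3]), array([ 90.5, 170.5]), 79.8, [[335.0, -386.0], [502.0, -416.0], [518.0, -327.0], [351.0, -297.0]]) [ 0.4120643  -0.3408177   0.03884434]
trig [ 0.42474709 -0.35122097  0.0468411 ]
jarA [ 0.36  -0.031  0.007] [0.411 0.104 1.314]
jarB [ 0.357 -0.085  0.006] [ 0.411 -0.031  1.314]
cyl [ 0.411 -0.031  0.006] [0.71  0.396 1.314]
bottle [ 0.411 -0.48   0.006] [ 0.699 -0.031  1.314]
```

```bash
python3 - <<'E'
from h import *
d=np.load("top0.npz");X=d['X'];ok=d['d']>0;H=cv2.cvtColor(d['p'],cv2.COLOR_BGR2HSV)
def box(u0,u1,v0,v1):
    m=np.zeros((480,640),bool);m[v0:v1,u0:u1]=1;return m&ok
def rect(P):
    r=cv2.minAreaRect(P[:,:2].astype(np.float32)*1000);return np.round(r[0],1),np.round(r[1],1),round(r[2],2), np.round(cv2.boxPoints(r)).tolist()
blue=box(312,365,145,222)&(H[...,0]>105)&(H[...,0]<130)&(H[...,1]>150)
print("rim",rect(X[blue&(X[...,2]>.16)&(X[...,2]<.18)]))
g=box(180,250,260,345)&(H[...,0]>40)&(H[...,0]<85)&(H[...,1]>100)&(H[...,2]>60);print("pad",rect(X[g]),X[g][:,2].mean())
s=box(415,460,265,325)&(X[...,2]>.012)&(X[...,2]<.08);P=X[s];print("scanner",s.sum(),rect(P),P[:,2].max(),np.median(P[:,2]))
h=s&(H[...,1]<40)&(H[...,2]>190)&(X[...,2]>.03);
k,L,st,_=cv2.connectedComponentsWithStats(h.astype(np.uint8));h=L==1+st[1:,4].argmax();print("head",h.sum(),rect(X[h]),X[h].mean(0))
t=s&~cv2.dilate(h.astype(np.uint8),np.ones((3,3))).astype(bool)&(X[...,2]>.035);print("handle",rect(X[t]),X[t].mean(0))
for nm,b in(("jarA",(280,303,298,322)),("jarB",(325,347,298,322)),("cyl",(185,232,205,245)),("bottle",(415,480,200,245))):
    P=X[box(*b)&(X[...,2]>.01)];print(nm,P.min(0).round(3),P.max(0).round(3))
cv2.imwrite("pics/sc.png",cv2.resize(np.hstack([d['p'][265:330,405:465],cv2.cvtColor(((s*1+h*1+t*2)*60).astype(np.uint8)[265:330,405:465],8)]),None,fx=6,fy=6))
E
```

```text
rim (array([670.3, -83.7]), array([  9.1, 108.8]), 6.69, [[659.0, -30.0], [672.0, -138.0], [681.0, -137.0], [668.0, -29.0]])
pad (array([414.5, 301.1]), array([172.2,  97.3]), 30.63, [[316.0, 299.0], [365.0, 215.0], [513.0, 303.0], [464.0, 387.0]]) 0.0038426730530466136
scanner 851 (array([ 416. , -348.6]), array([ 63.8, 150.2]), 63.76, [[335.0, -344.0], [469.0, -410.0], [497.0, -353.0], [363.0, -287.0]]) 0.055037351274277 0.041929160147236244
head 226 (array([ 461.6, -370.7]), array([59.6, 37. ]), 62.75, [[432.0, -389.0], [464.0, -406.0], [492.0, -353.0], [459.0, -336.0]]) [ 0.46306765 -0.37049211  0.04303423]
handle (array([ 416.9, -345.4]), array([ 40.4, 148.5]), 65.8, [[341.0, -333.0], [476.0, -394.0], [493.0, -357.0], [357.0, -297.0]]) [ 0.39940179 -0.33644181  0.04256011]
jarA [0.36  0.044 0.011] [0.405 0.09  0.088]
jarB [ 0.363 -0.078  0.013] [ 0.408 -0.033  0.088]
cyl [0.604 0.275 0.01 ] [0.71  0.39  0.216]
bottle [ 0.561 -0.48   0.011] [ 0.694 -0.332  0.217]
```

View pics/sc.png

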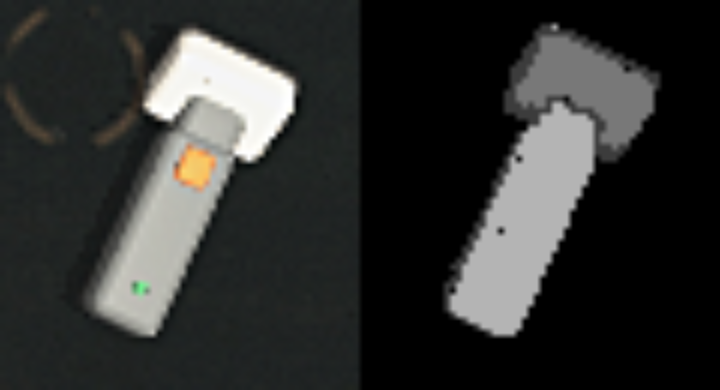

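The crop shows the scanner's head at the top right, at the far end from the robot, and a clean handle mask. The scanner origin is about (0.411,-0.346) with yaw -26°. The blue case origin is about (0.667,-0.084) with yaw 6.9°. The mat is centred at (0.4145,0.301) with yaw 30.7°.

```bash
cat >> h.py <<'E'
from scipy.spatial.transform import Rotation as Ro
O=np.array([.6673,-.0841]);cy=np.deg2rad(6.9);ex=np.array([np.cos(cy),np.sin(cy)]);ey=np.array([-ex[1],ex[0]])
def case(x,y,z): return np.r_[O+x/1e3*ex+y/1e3*ey,z/1e3]
def go(*T):
    "targets (xyz, yaw deg of tool x) -> row numbers from present pose"
    s=read_state();R=Ro.from_rotvec(s["tcp_rot"]).as_matrix();yaw=np.degrees(np.arctan2(R[1,0],R[0,0]))
    print("t%.1f"%s["time"],"pos",s["tool_pos"].round(4),"yaw %.1f"%yaw,"F",s["wrist_force"].round(1),"w %.2f"%s["width"],"q",s["q"].round(2))
    for p,y in T: print((R.T@(np.array(p)-s["tool_pos"])).round(4),"roll %.1f"%-((y-yaw+180)%360-180))
E
python3 - <<'E'
from h import *
go(([.30,.55,.33],157),(case(28,0,280),186.9),(case(28,0,155),186.9))
E
```

```text
t0.1 pos [0.2631 0.6209 0.2301] yaw 157.0 F [ 0.2 -0.8 -0.1] w 1.00 q [ 1.13  0.26  1.61 -0.    1.27 -0.04]
[-0.0616 -0.0511 -0.0998] roll 0.0
[-0.6715 -0.4776 -0.049 ] roll -29.9
[-0.6715 -0.4773  0.076 ] roll -29.9
```

Request:
step_arm(
  commands=[
    {"fingers": 1, "dx": -0.03, "dy": -0.02, "dz": -0.05, "roll": 0},
    {"fingers": 1, "dx": -0.062, "dy": -0.051, "dz": -0.1, "roll": 0},
    {"fingers": 1, "dx": -0.11, "dy": -0.09, "dz": -0.1, "roll": -10},
    {"fingers": 1, "dx": -0.16, "dy": -0.125, "dz": -0.1, "roll": -20},
    {"fingers": 1, "dx": -0.21, "dy": -0.16, "dz": -0.1, "roll": -29.9},
    {"fingers": 1, "dx": -0.26, "dy": -0.195, "dz": -0.1, "roll": -29.9},
    {"fingers": 1, "dx": -0.31, "dy": -0.23, "dz": -0.1, "roll": -29.9},
    {"fingers": 1, "dx": -0.36, "dy": -0.265, "dz": -0.1, "roll": -29.9},
  ],
)

```text
time: 1.1
tool_pos: [0.4919, 0.2352, 0.3309]
tcp_rot: [0.19, -3.136, 0.0]
wrist_force: [0.9, 0.9, -0.8]
width: -0.0
grip_force: 0.0
```

```bash
python3 - <<'E'
from h import *
go((case(28,0,280),186.9),(case(28,0,155),186.9))
E
```

```text
t1.1 pos [0.4919 0.2352 0.3309] yaw -173.1 F [ 0.9  0.9 -0.8] w -0.00 q [ 0.4  -0.03  1.75  0.    1.42 -1.29]
[-0.1635 -0.3382  0.0509] roll 0.0
[-0.1635 -0.3382  0.1759] roll 0.0
```

Request:
step_arm(
  commands=[
    {"fingers": 1, "dx": -0.025, "dy": -0.05, "dz": 0},
    {"fingers": 1, "dx": -0.05, "dy": -0.1, "dz": 0},
    {"fingers": 1, "dx": -0.075, "dy": -0.15, "dz": 0},
    {"fingers": 1, "dx": -0.1, "dy": -0.2, "dz": 0},
    {"fingers": 1, "dx": -0.125, "dy": -0.25, "dz": 0.01},
    {"fingers": 1, "dx": -0.15, "dy": -0.3, "dz": 0.03},
    {"fingers": 1, "dx": -0.1635, "dy": -0.338, "dz": 0.05},
    {"fingers": 1, "dx": -0.1635, "dy": -0.338, "dz": 0.05},
  ],
)

```text
invalid input
```

```bash
python3 - <<'E'
from h import *
go((case(28,0,280),186.9),(case(28,0,155),186.9))
p,d,c=grab("scene");cv2.imwrite("pics/s1.png",p)
E
```

```text
t1.1 pos [0.4919 0.2352 0.3309] yaw -173.1 F [ 0.9  0.9 -0.8] w -0.00 q [ 0.4  -0.03  1.75  0.    1.42 -1.29]
[-0.1635 -0.3382  0.0509] roll 0.0
[-0.1635 -0.3382  0.1759] roll 0.0
```

View pics/s1.png

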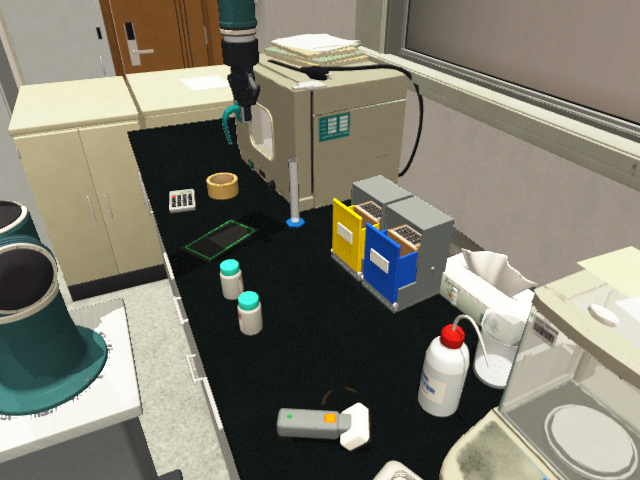

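The picture shows the gripper at (245,95), still over by the oven: that move was refused because every row needs all five fields. Nothing has been disturbed.

Request:
step_arm(
  commands=[
    {"fingers": 1, "dx": -0.025, "dy": -0.05, "dz": 0, "roll": 0},
    {"fingers": 1, "dx": -0.05, "dy": -0.1, "dz": 0, "roll": 0},
    {"fingers": 1, "dx": -0.075, "dy": -0.15, "dz": 0, "roll": 0},
    {"fingers": 1, "dx": -0.1, "dy": -0.2, "dz": 0, "roll": 0},
    {"fingers": 1, "dx": -0.125, "dy": -0.25, "dz": 0.01, "roll": 0},
    {"fingers": 1, "dx": -0.15, "dy": -0.3, "dz": 0.03, "roll": 0},
    {"fingers": 1, "dx": -0.1635, "dy": -0.338, "dz": 0.05, "roll": 0},
    {"fingers": 1, "dx": -0.1635, "dy": -0.338, "dz": 0.05, "roll": 0},
  ],
)

```text
time: 2.15
tool_pos: [0.6937, -0.0813, 0.2769]
tcp_rot: [0.184, -3.13, -0.001]
wrist_force: [-0.1, 0.4, 0.3]
width: -0.002
grip_force: 0.0
```

```bash
python3 - <<'E'
from h import *
go((case(28,0,280),186.9),(case(28,0,155),186.9))
p,d,c=grab("scene");cv2.imwrite("pics/s2.png",p[130:370,250:570])
E
```

```text
t2.1 pos [ 0.6937 -0.0813  0.2769] yaw -173.3 F [-0.1  0.4  0.3] w -0.00 q [-0.15  0.29  1.49 -0.    1.37 -1.84]
[-0.0014  0.0004 -0.0031] roll -0.2
[-0.0022  0.0003  0.1219] roll -0.2
```

View pics/s2.png

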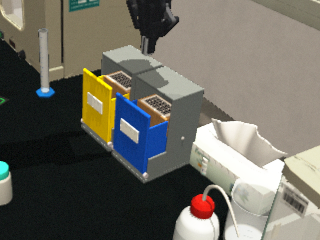

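The crop shows the closed fingers at (145,45), above the blue bin's slot (130,95). Next is inserting them and pulling.

Request:
step_arm(
  commands=[
    {"fingers": 1, "dx": 0, "dy": 0, "dz": 0.05, "roll": 0},
    {"fingers": 1, "dx": 0, "dy": 0, "dz": 0.09, "roll": 0},
    {"fingers": 1, "dx": 0, "dy": 0, "dz": 0.12, "roll": 0},
    {"fingers": 1, "dx": 0, "dy": 0, "dz": 0.122, "roll": 0},
  ],
)

```text
time: 2.7
tool_pos: [0.6922, -0.0769, 0.1567]
tcp_rot: [0.192, -3.13, -0.002]
wrist_force: [0.4, 0.7, -0.2]
width: -0.001
grip_force: 0.0
```

Request:
step_arm(
  commands=[
    {"fingers": 1, "dx": 0.01, "dy": 0, "dz": 0, "roll": 0},
    {"fingers": 1, "dx": 0.022, "dy": 0, "dz": 0, "roll": 0},
    {"fingers": 1, "dx": 0.038, "dy": 0, "dz": 0, "roll": 0},
    {"fingers": 1, "dx": 0.055, "dy": 0, "dz": 0, "roll": 0},
    {"fingers": 1, "dx": 0.075, "dy": 0, "dz": 0, "roll": 0},
    {"fingers": 1, "dx": 0.1, "dy": 0, "dz": -0.005, "roll": 0},
    {"fingers": 1, "dx": 0.12, "dy": 0, "dz": -0.03, "roll": 0},
    {"fingers": 1, "dx": 0.12, "dy": 0, "dz": -0.09, "roll": 0},
  ],
)

```text
time: 3.7
tool_pos: [0.5707, -0.093, 0.2478]
tcp_rot: [0.188, -3.129, -0.002]
wrist_force: [0.5, 0.8, 0.9]
width: 0.005
grip_force: 0.0
```

```bash
python3 - <<'E'
from h import *
S=[.411,-.346];
go((case(-100,0,300),186.9),([.45,-.30,.25],153.8),([*S,.10],153.8))
p,d,c=grab("scene");cv2.imwrite("pics/s3.png",p[130:370,250:570])
E
```

```text
t3.7 pos [ 0.5707 -0.093   0.2478] yaw -173.1 F [0.5 0.8 0.9] w 0.01 q [-0.2   0.08  1.79 -0.    1.28 -1.9 ]
[ 0.0034 -0.0027 -0.0522] roll -0.0
[ 0.1447 -0.191  -0.0015] roll 33.1
[ 0.1878 -0.2323  0.1487] roll 33.1
```

View pics/s3.png

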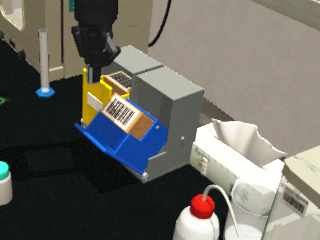

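The blue bin is fully open, with the label at crop (120,112); the yellow bin is still shut. Next is the scanner.

Request:
step_arm(
  commands=[
    {"fingers": 0, "dx": 0.03, "dy": -0.04, "dz": -0.01, "roll": 8},
    {"fingers": -1, "dx": 0.06, "dy": -0.08, "dz": -0.01, "roll": 17},
    {"fingers": -1, "dx": 0.09, "dy": -0.12, "dz": 0, "roll": 25},
    {"fingers": -1, "dx": 0.12, "dy": -0.16, "dz": 0, "roll": 33},
    {"fingers": -1, "dx": 0.15, "dy": -0.195, "dz": 0.02, "roll": 33},
    {"fingers": -1, "dx": 0.18, "dy": -0.222, "dz": 0.05, "roll": 33},
    {"fingers": -1, "dx": 0.188, "dy": -0.232, "dz": 0.1, "roll": 33},
    {"fingers": -1, "dx": 0.188, "dy": -0.232, "dz": 0.12, "roll": 33},
  ],
)

```text
time: 4.75
tool_pos: [0.4144, -0.3463, 0.128]
tcp_rot: [-0.712, -3.058, -0.001]
wrist_force: [0.6, 0.0, -1.0]
width: 0.995
grip_force: 0.0
```

```bash
python3 - <<'E'
from h import *
S=[.411,-.346];
go(([*S,.10],153.8),([*S,.009],153.8))
p,d,c=grab("wrist");cv2.imwrite("pics/w1.png",p);np.savez("w1.npz",p=p,d=d,K=c["intrinsics"],T=c["world_to_cam"])
p,d,c=grab("top");X=pts(d,c);H=cv2.cvtColor(p,cv2.COLOR_BGR2HSV)
m=np.zeros((480,640),bool);m[150:240,300:370]=1
# label: bright low-saturation points tipped in front of roof
rel=X[...,:2]-O;cx=rel@ex*1e3;cyy=rel@ey*1e3;z=X[...,2]*1e3
m&=(d>0)&(H[...,1]<60)&(H[...,2]>140)&(cx<15)&(cx>-75)&(z>120)&(z<205)&(abs(cyy)<45)
Q=np.c_[cx[m],cyy[m],z[m]];print(len(Q),Q.min(0),Q.max(0),Q.mean(0));
E
```

```text
t4.8 pos [ 0.4144 -0.3463  0.128 ] yaw 153.8 F [ 0.6  0.  -1. ] w 0.99 q [-0.74  0.1   2.   -0.    1.05 -1.86]
[ 0.0031 -0.0013  0.028 ] roll -0.0
[ 0.003  -0.0013  0.119 ] roll -0.0
348 [-44.67433886 -40.19782602 139.54144799] [-10.82156407  40.03578848 182.02254271] [-27.58960893  -0.31697787 162.5027621 ]
```

View pics/w1.png

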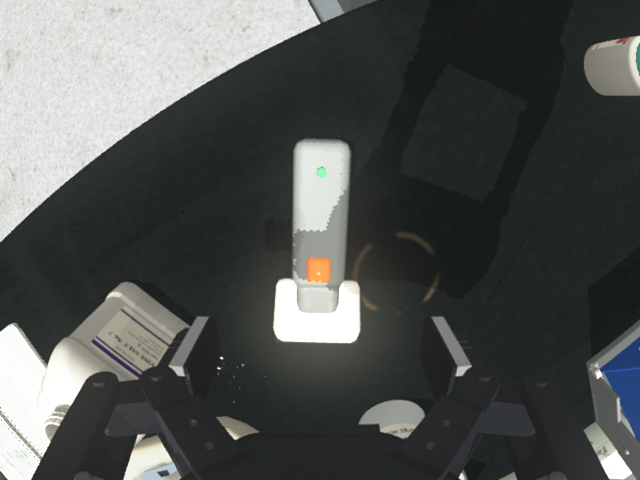

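The wrist view shows the scanner handle straight up the picture, centred at column 321 between the fingers (200 and 440). The label is measured at case (-28,0,162), as expected. Descend and grip.

Request:
step_arm(
  commands=[
    {"fingers": -1, "dx": 0.003, "dy": -0.001, "dz": 0.05, "roll": 0},
    {"fingers": -1, "dx": 0.003, "dy": -0.001, "dz": 0.09, "roll": 0},
    {"fingers": -1, "dx": 0.003, "dy": -0.001, "dz": 0.118, "roll": 0},
    {"fingers": -1, "dx": 0.003, "dy": -0.001, "dz": 0.118, "roll": 0},
    {"fingers": 1, "dx": 0.003, "dy": -0.001, "dz": 0.118, "roll": 0},
    {"fingers": 1, "dx": 0.003, "dy": -0.001, "dz": 0.118, "roll": 0},
    {"fingers": 1, "dx": 0.003, "dy": -0.001, "dz": 0.118, "roll": 0},
    {"fingers": 1, "dx": 0.003, "dy": -0.001, "dz": 0.118, "roll": 0},
  ],
  squeeze=50,
)

```text
time: 5.85
tool_pos: [0.4149, -0.3468, 0.0133]
tcp_rot: [0.708, 3.058, -0.002]
wrist_force: [-0.7, 1.3, 6.6]
width: 0.416
grip_force: 48.9
```

```bash
python3 - <<'E'
from h import *
go(([.411,-.346,.01],153.8));print(read_state()["grip_force"])
p,d,c=grab("wrist");cv2.imwrite("pics/w2.png",p)
E
```

```text
t5.8 pos [ 0.4149 -0.3468  0.0133] yaw 153.9 F [-0.7  1.3  6.6] w 0.42 q [-0.74  0.25  2.07  0.    0.82 -1.86]
[ 0.0038 -0.001   0.0032] roll 0.1
48.89889121055603
```

Request:
step_arm(
  commands=[
    {"fingers": 1, "dx": 0, "dy": 0, "dz": -0.03, "roll": 0},
    {"fingers": 1, "dx": 0, "dy": 0, "dz": -0.07, "roll": 0},
    {"fingers": 1, "dx": 0, "dy": 0, "dz": -0.12, "roll": 0},
    {"fingers": 1, "dx": 0, "dy": 0, "dz": -0.17, "roll": 0},
    {"fingers": 1, "dx": 0, "dy": 0, "dz": -0.21, "roll": 0},
    {"fingers": 1, "dx": 0, "dy": 0, "dz": -0.235, "roll": 0},
    {"fingers": 1, "dx": 0, "dy": 0, "dz": -0.235, "roll": 0},
  ],
)

```text
time: 6.78
tool_pos: [0.4148, -0.3468, 0.2492]
tcp_rot: [0.707, 3.056, -0.004]
wrist_force: [0.1, -0.2, -2.1]
width: 0.415
grip_force: 50.2
```

```bash
python3 - <<'E'
from h import *
go((case(-146,0,240),186.9),(case(-146,0,216),186.9));print(read_state()["grip_force"])
E
```

```text
t6.8 pos [ 0.4148 -0.3468  0.2492] yaw 153.9 F [ 0.1 -0.2 -2.1] w 0.42 q [-0.74 -0.01  1.87 -0.    1.27 -1.86]
[0.0111 0.2675 0.0087] roll -33.0
[0.0113 0.2676 0.0327] roll -33.0
50.23956477642059
```

Request:
step_arm(
  commands=[
    {"fingers": 1, "dx": 0.003, "dy": 0.03, "dz": 0, "roll": -5},
    {"fingers": 1, "dx": 0.006, "dy": 0.07, "dz": 0, "roll": -11},
    {"fingers": 1, "dx": 0.008, "dy": 0.115, "dz": 0, "roll": -17},
    {"fingers": 1, "dx": 0.01, "dy": 0.16, "dz": 0, "roll": -23},
    {"fingers": 1, "dx": 0.011, "dy": 0.205, "dz": 0, "roll": -29},
    {"fingers": 1, "dx": 0.011, "dy": 0.245, "dz": 0.008, "roll": -33},
    {"fingers": 1, "dx": 0.011, "dy": 0.2675, "dz": 0.02, "roll": -33},
    {"fingers": 1, "dx": 0.011, "dy": 0.2675, "dz": 0.0327, "roll": -33},
  ],
)

```text
time: 7.78
tool_pos: [0.5206, -0.0991, 0.2111]
tcp_rot: [0.194, -3.133, -0.002]
wrist_force: [-0.2, -0.2, -2.4]
width: 0.41
grip_force: 50.3
```

```bash
python3 - <<'E'
from h import *
go((case(-146,0,216),186.9));
p,d,c=grab("scene");cv2.imwrite("pics/s4.png",cv2.resize(p[130:370,250:570],None,fx=2,fy=2))
X=pts(d,c);z=X[...,2]*1e3;rel=X[...,:2]-O;cx=rel@ex*1e3;cy_=rel@ey*1e3;H=cv2.cvtColor(p,cv2.COLOR_BGR2HSV)
m=(d>0)&(abs(cy_)<60)&(H[...,1]<60)
hd=m&(cx>-115)&(cx<-55)&(z>190)&(z<290)&(H[...,2]>150);print("head",hd.sum(),[ (a[hd].min().round(1),a[hd].max().round(1)) for a in(cx,cy_,z)])
sc=(d>0)&(cx>-235)&(cx<-110)&(z>195)&(z<265)&(abs(cy_)<30)&(H[...,2]>90)&(H[...,1]<40)
for lo in range(-235,-110,15):
    k=sc&(cx>=lo)&(cx<lo+15); 
    if k.sum()>5: print(lo,k.sum(),np.percentile(z[k],[2,50,98]).round(1),np.percentile(cy_[k],[2,98]).round(1))
E
```

```text
t7.8 pos [ 0.5206 -0.0991  0.2111] yaw -172.9 F [-0.2 -0.2 -2.4] w 0.41 q [-0.24  0.01  1.93  0.    1.21 -1.93]
[-0.0014 -0.0027 -0.0049] roll 0.2
head 328 [(np.float64(-115.0), np.float64(-76.6)), (np.float64(-31.6), np.float64(20.3)), (np.float64(205.4), np.float64(247.6))]
-235 43 [221.  235.9 240.8] [-12.   13.5]
-220 172 [220.2 238.8 243.5] [-15.4  15.9]
-205 136 [222.3 238.9 243.6] [-15.7  13.2]
-190 141 [218.9 239.3 243.2] [-16.5  12.3]
-175 136 [221.2 239.2 242.6] [-16.5  12.1]
-160 110 [214.4 240.3 249.1] [-22.7  25.7]
-130 52 [215.  223.2 232.7] [-28.8 -12.3]
-115 48 [209.9 227.5 233.8] [-29.5 -12.6]
```

View pics/s4.png

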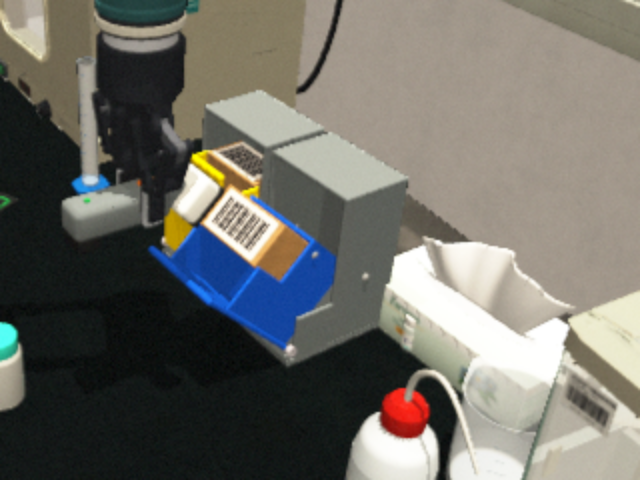

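The picture shows the scanner held level with its head (200,195) facing the label (240,220), clear of the bin. A small correction, then hold.

Request:
step_arm(
  commands=[
    {"fingers": 1, "dx": -0.0015, "dy": -0.002, "dz": -0.005, "roll": 0.2},
    {"fingers": 1, "dx": -0.0015, "dy": -0.002, "dz": -0.005, "roll": 0.2},
    {"fingers": 1, "dx": -0.0015, "dy": -0.002, "dz": -0.005, "roll": 0.2},
    {"fingers": 1, "dx": -0.0015, "dy": -0.002, "dz": -0.005, "roll": 0.2},
    {"fingers": 1, "dx": -0.0015, "dy": -0.002, "dz": -0.005, "roll": 0.2},
    {"fingers": 1, "dx": -0.0015, "dy": -0.002, "dz": -0.005, "roll": 0.2},
    {"fingers": 1, "dx": -0.0015, "dy": -0.002, "dz": -0.005, "roll": 0.2},
    {"fingers": 1, "dx": -0.0015, "dy": -0.002, "dz": -0.005, "roll": 0.2},
  ],
)

```text
time: 8.82
tool_pos: [0.5231, -0.1024, 0.2185]
tcp_rot: [0.185, -3.136, -0.0]
wrist_force: [-0.4, 0.1, -1.5]
width: 0.415
grip_force: 50.3
```

```bash
python3 - <<'E'
from h import *
go((case(-146,0,216),186.9))
p,d,c=grab("scene")
X=pts(d,c);z=X[...,2]*1e3;rel=X[...,:2]-O;cx=rel@ex*1e3;cy_=rel@ey*1e3;H=cv2.cvtColor(p,cv2.COLOR_BGR2HSV)
sc=(d>0)&(cx>-240)&(cx<-165)&(z>195)&(z<265)&(abs(cy_)<30)&(H[...,2]>90)&(H[...,1]<40)
P=np.c_[cx[sc],cy_[sc],z[sc]];print(np.percentile(P,[0.5,50,99.5],axis=0).round(1))
t=P[P[:,2]>P[:,2].max()-8];r=cv2.minAreaRect(t[:,:2].astype(np.float32));print(r,np.polyfit(t[:,0],t[:,2],1))
E
```

```text
t8.8 pos [ 0.5231 -0.1024  0.2185] yaw -173.3 F [-0.4  0.1 -1.5] w 0.42 q [-0.24  0.    1.92  0.    1.22 -1.93]
[0.0006 0.0008 0.0025] roll -0.2
[[-220.7  -20.   224.6]
 [-195.   -14.5  245.6]
 [-165.5   11.7  250.8]]
((-192.887939453125, -3.577869415283203), (32.87771987915039, 56.19675064086914), 84.17813110351562) [1.21893128e-02 2.50461607e+02]
```

Request:
step_arm(
  commands=[
    {"fingers": 1, "dx": 0, "dy": 0, "dz": 0, "roll": 0},
    {"fingers": 1, "dx": 0, "dy": 0, "dz": 0, "roll": 0},
    {"fingers": 1, "dx": 0, "dy": 0, "dz": 0, "roll": 0},
    {"fingers": 1, "dx": 0, "dy": 0, "dz": 0, "roll": 0},
    {"fingers": 1, "dx": 0, "dy": 0, "dz": 0, "roll": 0},
    {"fingers": 1, "dx": 0, "dy": 0, "dz": 0, "roll": 0},
    {"fingers": 1, "dx": 0, "dy": 0, "dz": 0, "roll": 0},
    {"fingers": 1, "dx": 0, "dy": 0, "dz": 0, "roll": 0},
  ],
)

```text
time: 9.88
tool_pos: [0.5231, -0.1025, 0.2186]
tcp_rot: [0.185, -3.136, -0.0]
wrist_force: [-0.0, -0.3, -2.1]
width: 0.42
grip_force: 50.3
```

```bash
python3 - <<'E'
from h import *
a=np.deg2rad(30.7);P=np.array([.4145,.3011])+.0025*np.array([np.cos(a),np.sin(a)])
print(P);go(([.48,-.09,.26],186.9),([*P,.26],210.7),([*P,.06],210.7))
E
```

```text
[0.41664963 0.30237636]
t9.9 pos [ 0.5231 -0.1025  0.2186] yaw -173.3 F [-0.  -0.3 -2.1] w 0.42 q [-0.24  0.    1.92 -0.    1.22 -1.93]
[ 0.0413  0.0175 -0.0414] roll -0.2
[ 0.0582  0.4146 -0.0414] roll -24.0
[0.0582 0.4146 0.1586] roll -24.0
```

Request:
step_arm(
  commands=[
    {"fingers": 1, "dx": 0.02, "dy": 0, "dz": -0.02, "roll": 0},
    {"fingers": 1, "dx": 0.045, "dy": 0.03, "dz": -0.042, "roll": 0},
    {"fingers": 1, "dx": 0.05, "dy": 0.08, "dz": -0.042, "roll": -4},
    {"fingers": 1, "dx": 0.055, "dy": 0.135, "dz": -0.042, "roll": -8},
    {"fingers": 1, "dx": 0.058, "dy": 0.19, "dz": -0.042, "roll": -12},
    {"fingers": 1, "dx": 0.058, "dy": 0.245, "dz": -0.042, "roll": -16},
    {"fingers": 1, "dx": 0.058, "dy": 0.3, "dz": -0.042, "roll": -20},
    {"fingers": 1, "dx": 0.058, "dy": 0.345, "dz": -0.042, "roll": -24},
  ],
)

```text
time: 10.88
tool_pos: [0.4245, 0.2354, 0.2609]
tcp_rot: [-0.837, 3.027, 0.0]
wrist_force: [0.9, -0.6, -1.3]
width: 0.414
grip_force: 50.4
```

```bash
python3 - <<'E'
from h import *
P=[.4166,.3024]
go(([*P,.26],210.7),([*P,.07],210.7))
E
```

```text
t10.9 pos [0.4245 0.2354 0.2609] yaw -149.1 F [ 0.9 -0.6 -1.3] w 0.41 q [ 0.45 -0.12  1.96  0.    1.3  -1.66]
[-0.0277  0.0615  0.0009] roll 0.2
[-0.0275  0.0615  0.1909] roll 0.2
```

Request:
step_arm(
  commands=[
    {"fingers": 1, "dx": -0.015, "dy": 0.035, "dz": 0, "roll": 0},
    {"fingers": 1, "dx": -0.0275, "dy": 0.0615, "dz": 0.02, "roll": 0},
    {"fingers": 1, "dx": -0.0275, "dy": 0.0615, "dz": 0.07, "roll": 0},
    {"fingers": 1, "dx": -0.0275, "dy": 0.0615, "dz": 0.12, "roll": 0},
    {"fingers": 1, "dx": -0.0275, "dy": 0.0615, "dz": 0.17, "roll": 0},
    {"fingers": 1, "dx": -0.0275, "dy": 0.0615, "dz": 0.205, "roll": 0},
    {"fingers": 1, "dx": -0.0275, "dy": 0.0615, "dz": 0.21, "roll": 0},
    {"fingers": 1, "dx": -0.0275, "dy": 0.0615, "dz": 0.21, "roll": 0},
  ],
)

```text
time: 11.88
tool_pos: [0.4178, 0.3006, 0.0513]
tcp_rot: [-0.832, 3.029, 0.0]
wrist_force: [0.0, -0.3, -2.1]
width: 0.41
grip_force: 50.3
```

```bash
python3 - <<'E'
from h import *
P=[.4166,.3024]
go(([*P,.0185],210.7))
p,d,c=grab("top");X=pts(d,c);H=cv2.cvtColor(p,cv2.COLOR_BGR2HSV)
m=np.zeros((480,640),bool);m[255:345,175:260]=1;m&=d>0
g=m&(H[...,0]>40)&(H[...,0]<85)&(H[...,1]>100)&(H[...,2]>60)&(X[...,2]<.01)
print(cv2.minAreaRect(X[g][:,:2].astype(np.float32)*1e3))
cv2.imwrite("pics/t2.png",cv2.resize(p[245:355,165:275],None,fx=4,fy=4))
E
```

```text
t11.9 pos [0.4178 0.3006 0.0513] yaw -149.3 F [ 0.  -0.3 -2.1] w 0.41 q [ 0.58  0.15  2.11 -0.    0.89 -1.53]
[0.0002 0.0022 0.0328] roll 0.0
((414.1061096191406, 301.2427673339844), (171.58441162109375, 97.7840805053711), 30.670700073242188)
```

View pics/t2.png

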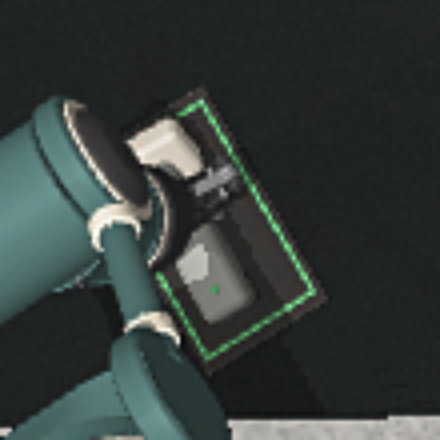

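The crop shows the scanner lengthwise over the mat, with its head at (165,140) and tail at (215,290), parallel to the outline. Lower it.

Request:
step_arm(
  commands=[
    {"fingers": 1, "dx": 0, "dy": 0.002, "dz": 0.015, "roll": 0},
    {"fingers": 1, "dx": 0, "dy": 0.002, "dz": 0.026, "roll": 0},
    {"fingers": 1, "dx": 0, "dy": 0.002, "dz": 0.031, "roll": 0},
    {"fingers": 1, "dx": 0, "dy": 0.002, "dz": 0.033, "roll": 0},
    {"fingers": 1, "dx": 0, "dy": 0.002, "dz": 0.033, "roll": 0},
  ],
)

```text
time: 12.55
tool_pos: [0.4164, 0.3021, 0.0177]
tcp_rot: [-0.832, 3.029, 0.0]
wrist_force: [-0.0, 0.1, -2.0]
width: 0.413
grip_force: 50.4
```

Request:
step_arm(
  commands=[
    {"fingers": 1, "dx": 0, "dy": 0, "dz": 0.0015, "roll": 0},
    {"fingers": 1, "dx": 0, "dy": 0, "dz": 0.0025, "roll": 0},
    {"fingers": 1, "dx": 0, "dy": 0, "dz": 0.0025, "roll": 0},
  ],
)

```text
time: 12.92
tool_pos: [0.4167, 0.3023, 0.0172]
tcp_rot: [-0.832, 3.029, 0.0]
wrist_force: [-5.1, -2.4, 13.1]
width: 0.416
grip_force: 52.3
```

Request:
step_arm(
  commands=[
    {"fingers": 0, "dx": 0, "dy": 0, "dz": -0.001, "roll": 0},
    {"fingers": -0.5, "dx": 0, "dy": 0, "dz": -0.001, "roll": 0},
    {"fingers": -1, "dx": 0, "dy": 0, "dz": -0.001, "roll": 0},
    {"fingers": -1, "dx": 0, "dy": 0, "dz": -0.001, "roll": 0},
    {"fingers": -1, "dx": 0, "dy": 0, "dz": -0.03, "roll": 0},
    {"fingers": -1, "dx": 0, "dy": 0, "dz": -0.09, "roll": 0},
    {"fingers": -1, "dx": 0, "dy": 0, "dz": -0.15, "roll": 0},
    {"fingers": -1, "dx": 0, "dy": 0, "dz": -0.2, "roll": 0},
  ],
)

```text
time: 13.92
tool_pos: [0.4165, 0.3021, 0.2175]
tcp_rot: [-0.832, 3.028, 0.001]
wrist_force: [0.5, 1.5, 0.4]
width: 1.002
grip_force: 0.0
```

```bash
python3 - <<'E'
from h import *
go((case(-150,0,260),186.9),(case(-150,0,150),186.9))
E
```

```text
t13.9 pos [0.4165 0.3021 0.2175] yaw -149.3 F [0.5 1.5 0.4] w 1.00 q [ 0.58 -0.03  1.96 -0.    1.21 -1.53]
[ 0.119  -0.3996 -0.0427] roll 23.8
[ 0.1192 -0.3996  0.0673] roll 23.8
```

Request:
step_arm(
  commands=[
    {"fingers": 0, "dx": 0.02, "dy": -0.05, "dz": -0.043, "roll": 6},
    {"fingers": 1, "dx": 0.035, "dy": -0.105, "dz": -0.043, "roll": 12},
    {"fingers": 1, "dx": 0.05, "dy": -0.16, "dz": -0.043, "roll": 18},
    {"fingers": 1, "dx": 0.065, "dy": -0.215, "dz": -0.043, "roll": 23.8},
    {"fingers": 1, "dx": 0.08, "dy": -0.27, "dz": -0.043, "roll": 23.8},
    {"fingers": 1, "dx": 0.095, "dy": -0.325, "dz": -0.043, "roll": 23.8},
    {"fingers": 1, "dx": 0.11, "dy": -0.375, "dz": -0.043, "roll": 23.8},
    {"fingers": 1, "dx": 0.119, "dy": -0.4, "dz": -0.043, "roll": 23.8},
  ],
)

```text
time: 14.92
tool_pos: [0.5186, -0.1053, 0.2578]
tcp_rot: [0.186, -3.136, 0.001]
wrist_force: [1.0, 0.4, 0.4]
width: -0.002
grip_force: 0.0
```

```bash
python3 - <<'E'
from h import *
for x,z in((-150,260),(-150,105),(-125,105),(-92,125),(-52,142),(-25,148)): go((case(x,0,z),186.9))
p,d,c=grab("top");X=pts(d,c);H=cv2.cvtColor(p,cv2.COLOR_BGR2HSV)
m=np.zeros((480,640),bool);m[255:345,175:260]=1;m&=d>0
g=m&(X[...,2]>.016)&(X[...,2]<.08);r=cv2.minAreaRect(X[g][:,:2].astype(np.float32)*1e3);print(r,X[g][:,2].max())
E
```

```text
t14.9 pos [ 0.5186 -0.1053  0.2578] yaw -173.2 F [1.  0.4 0.4] w -0.00 q [-0.25 -0.03  1.88 -0.    1.29 -1.94]
[-0.0002  0.0032 -0.0022] roll -0.1
t14.9 pos [ 0.5186 -0.1053  0.2578] yaw -173.2 F [1.  0.4 0.4] w -0.00 q [-0.25 -0.03  1.88 -0.    1.29 -1.94]
[-0.0003  0.0032  0.1528] roll -0.1
t14.9 pos [ 0.5186 -0.1053  0.2578] yaw -173.2 F [1.  0.4 0.4] w -0.00 q [-0.25 -0.03  1.88 -0.    1.29 -1.94]
[-0.0253  0.0033  0.1528] roll -0.1
t14.9 pos [ 0.5186 -0.1053  0.2578] yaw -173.2 F [1.  0.4 0.4] w -0.00 q [-0.25 -0.03  1.88 -0.    1.29 -1.94]
[-0.0583  0.0033  0.1328] roll -0.1
t14.9 pos [ 0.5186 -0.1053  0.2578] yaw -173.2 F [1.  0.4 0.4] w -0.00 q [-0.25 -0.03  1.88 -0.    1.29 -1.94]
[-0.0982  0.0034  0.1157] roll -0.1
t14.9 pos [ 0.5186 -0.1053  0.2578] yaw -173.2 F [1.  0.4 0.4] w -0.00 q [-0.25 -0.03  1.88 -0.    1.29 -1.94]
[-0.1252  0.0035  0.1097] roll -0.1
((418.8770751953125, 300.3749694824219), (149.42849731445312, 62.875816345214844), 29.318178176879883) 0.05717433049782561
```

The scanner sits within about 4 mm and 1.4° of the mat's middle. Now shut the bin.

Request:
step_arm(
  commands=[
    {"fingers": 1, "dx": 0, "dy": 0.003, "dz": 0.05, "roll": 0},
    {"fingers": 1, "dx": 0, "dy": 0.003, "dz": 0.1, "roll": 0},
    {"fingers": 1, "dx": 0, "dy": 0.003, "dz": 0.153, "roll": 0},
    {"fingers": 1, "dx": -0.025, "dy": 0.003, "dz": 0.153, "roll": 0},
    {"fingers": 1, "dx": -0.058, "dy": 0.003, "dz": 0.133, "roll": 0},
    {"fingers": 1, "dx": -0.08, "dy": 0.003, "dz": 0.122, "roll": 0},
    {"fingers": 1, "dx": -0.1, "dy": 0.003, "dz": 0.115, "roll": 0},
    {"fingers": 1, "dx": -0.12, "dy": 0.003, "dz": 0.11, "roll": 0},
  ],
)

```text
time: 15.98
tool_pos: [0.6366, -0.0845, 0.1474]
tcp_rot: [0.19, -3.133, -0.001]
wrist_force: [-1.7, -0.5, -1.7]
width: 0.002
grip_force: 0.9
```

```bash
python3 - <<'E'
from h import *
go((case(-11,0,150),186.9))
E
```

```text
t16.0 pos [ 0.6366 -0.0845  0.1474] yaw -173.0 F [-1.7 -0.5 -1.7] w 0.00 q [-0.17  0.27  1.76 -0.    1.12 -1.86]
[-0.0195 -0.0033 -0.0026] roll 0.1
```

Request:
step_arm(
  commands=[
    {"fingers": 1, "dx": -0.005, "dy": -0.002, "dz": 0, "roll": 0},
    {"fingers": 1, "dx": -0.01, "dy": -0.002, "dz": 0, "roll": 0},
    {"fingers": 1, "dx": -0.014, "dy": -0.002, "dz": 0, "roll": 0},
    {"fingers": 1, "dx": -0.018, "dy": -0.002, "dz": 0, "roll": 0},
    {"fingers": 1, "dx": -0.0195, "dy": -0.002, "dz": 0, "roll": 0},
  ],
)

```text
time: 16.6
tool_pos: [0.6521, -0.0852, 0.148]
tcp_rot: [0.189, -3.127, -0.001]
wrist_force: [-1.2, 0.5, 0.1]
width: 0.004
grip_force: 0.6
```

Request:
step_arm(
  commands=[
    {"fingers": 1, "dx": -0.004, "dy": 0, "dz": 0, "roll": 0},
    {"fingers": 1, "dx": -0.006, "dy": 0, "dz": 0, "roll": 0},
    {"fingers": 1, "dx": -0.006, "dy": 0, "dz": 0, "roll": 0},
  ],
)

```text
time: 16.98
tool_pos: [0.6574, -0.0846, 0.1478]
tcp_rot: [0.189, -3.125, -0.001]
wrist_force: [-15.4, -1.2, 10.9]
width: -0.004
grip_force: 7.9
```

Request:
step_arm(
  commands=[
    {"fingers": 1, "dx": -0.002, "dy": 0, "dz": 0, "roll": 0},
    {"fingers": 1, "dx": -0.003, "dy": 0, "dz": 0, "roll": 0},
    {"fingers": 1, "dx": -0.003, "dy": 0, "dz": 0, "roll": 0},
  ],
)

```text
time: 17.35
tool_pos: [0.6583, -0.0845, 0.1479]
tcp_rot: [0.189, -3.12, -0.001]
wrist_force: [-21.8, -0.6, 13.4]
width: -0.003
grip_force: 11.1
```

Stiff at 22 N, so it is at its shut stop. Back off and check.

Request:
step_arm(
  commands=[
    {"fingers": 1, "dx": 0.02, "dy": 0, "dz": 0, "roll": 0},
    {"fingers": 1, "dx": 0.05, "dy": 0, "dz": -0.02, "roll": 0},
    {"fingers": 1, "dx": 0.09, "dy": 0, "dz": -0.07, "roll": 0},
    {"fingers": 1, "dx": 0.13, "dy": 0, "dz": -0.12, "roll": 0},
    {"fingers": 1, "dx": 0.16, "dy": 0, "dz": -0.15, "roll": 0},
    {"fingers": 1, "dx": 0.18, "dy": 0, "dz": -0.16, "roll": 0},
    {"fingers": 1, "dx": 0.18, "dy": 0, "dz": -0.16, "roll": 0},
    {"fingers": 1, "dx": 0.18, "dy": 0, "dz": -0.16, "roll": 0},
  ],
)

```text
time: 18.35
tool_pos: [0.4871, -0.1054, 0.3073]
tcp_rot: [0.19, -3.136, -0.0]
wrist_force: [0.2, 0.1, -0.0]
width: 0.002
grip_force: 0.0
```

```bash
python3 - <<'E'
from h import *
go()
p,d,c=grab("scene");cv2.imwrite("pics/s9.png",p)
p,d,c=grab("top");X=pts(d,c);H=cv2.cvtColor(p,cv2.COLOR_BGR2HSV)
b=np.zeros((480,640),bool);b[145:235,312:365]=1;b&=(d>0)&(H[...,0]>105)&(H[...,0]<130)&(H[...,1]>150)&(X[...,2]>.16)&(X[...,2]<.18)
if b.any(): print("rim",cv2.minAreaRect(X[b][:,:2].astype(np.float32)*1e3),b.sum())
for nm,(u0,u1,v0,v1) in dict(jarA=(280,303,298,322),jarB=(325,347,298,322),bottle=(415,480,200,245)).items():
    k=X[v0:v1,u0:u1][(d[v0:v1,u0:u1]>0)&(X[v0:v1,u0:u1,2]>.01)];print(nm,k.min(0).round(3) if len(k) else None,k.max(0).round(3) if len(k) else None)
E
```

```text
t18.4 pos [ 0.4871 -0.1054  0.3073] yaw -173.1 F [ 0.2  0.1 -0. ] w 0.00 q [-0.26 -0.11  1.87  0.    1.39 -1.95]
rim ((670.184814453125, -84.81094360351562), (9.602642059326172, 107.25239562988281), 7.626742362976074) 109
jarA [0.36  0.044 0.014] [0.405 0.091 0.087]
jarB [ 0.363 -0.079  0.054] [ 0.414 -0.029  0.69 ]
bottle [ 0.487 -0.48   0.011] [ 0.694 -0.16   0.697]
```

View pics/s9.png

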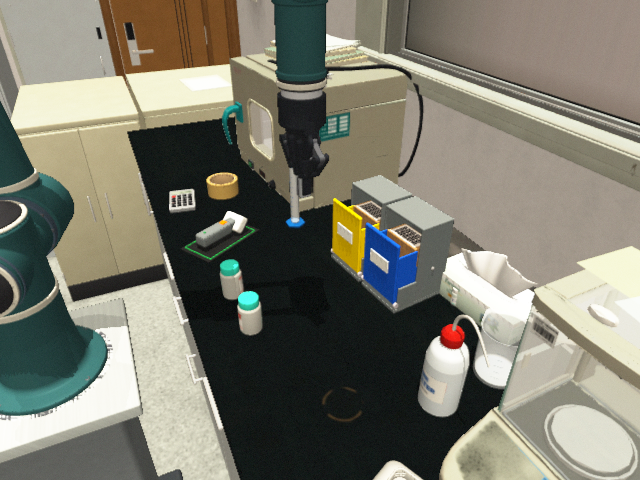

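The blue bin is shut, with its rim back at (0.670,-0.084), where it was at the start. The scanner lies on the mat (222,230), and the jars, bottle and cylinder stand where they were.

```bash
python3 -c "
from workcell import *
print(finish_job())"
```

```text
the job is handed in; nothing more can be done
None
```

I handed the job in at about 18 s: the scanner was aimed square at the label from about 8 cm for over a second, then laid on its mat about 4 mm from the middle; the blue bin is pushed shut, and the yellow bin and bystanders look undisturbed.

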